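# Load the block heater and press the vial block into its corner

## Robot

A 6-joint arm with a two-finger parallel gripper is mounted at the origin on the work surface. World frame = base frame: x ahead of the robot, y to its left, z up, the work surface at z = 0. Lengths are in m, angles in rad, forces in N, time in s.
With the tool pointing down it reaches from about 0.3 to 0.95 m from the base axis. Payload 3.1 kg.
Tool frame: the origin (TCP) lies between the finger pads; the fingertips stand 25 mm ahead of it and the grasp point (between the pads) lies 6 mm ahead of it; z points along the fingers, y is the direction in which the jaws open and shut (so a half turn about z gives the same grasp; the last joint's range is limited). The gripper opens to 85 mm and grips with 20 to 120 N. Pads are 22 mm wide; open, the fingers measure 114 mm over their backs; the gripper's body (76 mm by 85 mm) begins 54 mm behind the grasp point. The pads swing forward as they close: fully open they stand 13 mm farther back than shut.
Start: joints at [-1.174, 0.308, 1.634, -0, 1.2, -0.07], TCP at [0.281, -0.558, 0.256] pointing down, gripper open.
Joint ranges: [-3.06, 3.06], [-0.79, 1.96], [0.05, 2.63], [-1.19, 4.34], [0.05, 2.64], [-2.94, 2.94]. Speed limits (rad/s): [2.79, 2.79, 3.14, 3.14, 3.14, 3.14].

## Interface

Orientations are given as a rotation vector (axis times angle).
In Python, from plant import r gives the robot as it stands.
- The arm moves only by the tool move_arm, never from a script. Its argument "targets" is a list of rows, each an object with "fingers": the opening, from 0 (shut) to 1 (fully open); "slide": the shift along the tool's x, y, z in cm, a list of three; "rot": the turn, a rotation vector about the tool's x, y, z in degrees, a list of three. In form: [{"fingers": fingers, "slide": [x, y, z], "rot": [wx, wy, wz]}, ...]. A call has 1 to 12 rows; each row is the pose to reach, as a shift and turn from the pose commanded when the call began, along the tool's axes at that moment; what a row does not reach only later rows make up. A row lasts 1/10 s, in which the tool goes at most 50 mm and 8.59 degrees, less where a joint would pass 70% of its speed; a pose out of reach is approached as far as the arm can. A call with a gripper value outside its range is refused whole. The fingers move at their own pace and stop on an object; "squeeze" is the grip in N (left out, the last holds). Time passes only in rows, so rows that repeat a pose let the fingers close. It gives the time, the measured TCP pose, the force and the opening at its end, in the units of the state.
- r.get_obs(): the state, without advancing time (a new reading comes with each control period).
- r.snapshot(name): name is "scene" or "side" or "wrist"; returns a dict with "img" (400x640x3 uint8, blue, green, red), "fovy" (degrees; the focal length in pixels is half the picture's height over the tangent of half this angle, whatever the lens; pixels are square), "cx", "cy" (the principal point, pixels), "rvec" (rotation vector, rad) and "tvec" (3), from world to camera coordinates, as OpenCV has them. Camera axes: x right, y down, z forward; pixel columns grow to the right and rows downward; lengths in m; the calibration is good to about 2 mm. The wrist camera is an equidistant fisheye: a pixel r from the principal point sees the ray r / f radians off the axis. A picture is of the moment at which its call begins. There is no depth.
- r.job_done(): hands the job in, once; it reports no verdict.
Trained networks look in a picture, given as the dict that the camera call returned (one of the last four; its "shot" number tells which), for a name from the list of things; names that differ only in an ending like _2 or _b are one class to them, and where a whole thing is asked for, a point or a joint stands for the part that bears it (a point fixed in the world has none). Each returns a list of dicts, best first, with "p" (0 to 1); they miss things now and then, are a little off and sometimes report something else, mostly with a low value. They report only what shows in the picture. A call takes as long as a camera call. They do not tell look-alikes from the thing itself.
- r.find_in(thing, picture): "extent" ([left, top, right, bottom] in pixels, round what is visible of it).
The state is a dict: "clock": time; "joint_positions": joint angles; "joint_vel": joint speeds; "joint_torque": joint torques, N m; "position": TCP position; "ee_rot": TCP orientation; "wrist_force": force on the tool from outside, world axes, zero at the start; "ft_torque": the same for the moment, N m; "grip_width": opening from 0.0 (shut) to 1.0 (fully open).
Only numpy, scipy, OpenCV 4.12 (cv2) and the standard library are available. Lean on these libraries where they do the work, as an engineer would, in place of code of your own. Each camera call takes 0.05 s, during which the arm holds its last target.

## Task

Load the low block heater: first stand the round aluminium insert on its deck, at the end with the low lip next to the control knob, and let go of it. Then set the drilled rectangular vial block upright on the deck beside it, long side along the long high fence, push it into the corner where the two high fences meet so that it lies flush against both at once, and finish still holding it pressed there. Leave everything else on the bench where it is.

Things in the scene. Friction and masses are not known exactly. Their poses are not given: they have to be found in the camera images.
- well (a point): Centre of the heater's flat aluminium deck, on its surface, 45 mm above the bench. z up; y along the deck, away from the control nose, to the end fence; x across it, to the side fence. Clear deck: x -35 to +35 mm, y -73 to +73 mm. High fences (22 mm high) at x = +35 (whole side) and y = +73 (end) meet in the corner (+35, +73); low lips (8 mm) at x = -35 and y = -73.
- heater: The low white heater, fixed to the bench at a yaw that varies; origin under its centre, on the bench, 45 mm below the deck; axes as the deck's. Grey control nose at its -y end (y -100 to -145 mm, 50 mm high) with a black knob, 26 mm wide, at (-35, -122), top 64 mm above the bench. Low lips, 8 mm high above the deck, 6 mm thick, stand around the deck at x = -35 and y = -73 mm.
- end_fence: The short high fence, an aluminium bar 94 x 12 x 22 mm at the deck's end; origin at the centre of its underside, on the deck; axes as the deck's. Its inner face is 6 mm from the origin, towards -y. Rigid and smooth.
- side_fence: The long high fence, an aluminium bar 12 x 146 x 22 mm along the deck's side; origin at the centre of its underside, on the deck; axes as the deck's. Its inner face is 6 mm from the origin, towards -x. Rigid. Deck, fences and lips are smooth, with low friction (coefficient about 0.25): the standing block slides on the deck at about 1 to 2 N.
- block_center (a point): Centre (35 mm above its underside) of the vial block: loose rectangular aluminium block, 56 mm in its x, 76 mm in its y, 70 mm high, six dark round holes in its top, about 0.45 kg; upright on the bench at the start. Flush in the corner its centre is at (+7, +35, +35) mm in the deck's axes; a half turn does not matter.
- block: The same vial block; origin at the centre of its underside, axes as above.
- insert_center (a point): Centre (35 mm above its underside) of the round insert: loose upright aluminium cylinder, 52 mm in diameter, 70 mm high, one large dark round recess in its top, about 0.28 kg; z is its axis. On the deck, a centre at x near 0 and y from -47 to -29 mm (deck axes) leaves room for the block in the corner.
- insert: The same round insert; origin at the centre of its underside.
- offcut: Bystander: small aluminium block without holes, 40 x 40 x 25 mm, loose; origin at the centre of its underside.
- stopper: Bystander: dark rubber stopper, 38 mm wide and 32 mm high, loose; origin at the centre of its underside.
- jar: Bystander: amber glass jar with a black cap, 48 mm in diameter and 65 mm high, loose; origin at the centre of its underside.
- cork_dish: Bystander: black dish with a cork in it, 92 mm wide and 50 mm high, loose; origin at the centre of its underside.
- mallet: Bystander: mallet with a wooden handle, 200 mm long, lying on the bench, loose.
- wash_bottle: Bystander: white bottle, 64 mm in diameter and 160 mm high, loose; origin at the centre of its underside.
There are look-alikes about, which are no part of the job. What is shaped like the insert but purple is not meant.

How it is judged:
By the outcome, as a careful person would: the job done as asked, in the order asked, and still so for the second after the job is handed in, while the arm keeps its last pose, push and grip.
It also fails if it takes over 64 s, if anything falls off the work surface, if the arm or the gripper's body presses on something with over 40 N, if the wrist force passes 120 N, or if a joint passes its speed limit or range.

## Working session

There is one attempt and no reset: what is moved stays moved. The work goes in short steps, Python scripts to look and compute and a tool call to move; the robot and the scene stay as the last step left them, time stands still between calls to the robot, and variables do not carry over. Pictures are saved under pics/ and viewed, and the job is handed in when it is done.

Besides the shell and the picture viewer there is one more tool, called after "Request:" as a command line: name --argument value ..., lists and objects as JSON in quotes. move_arm: Moves the arm, as the interface text tells. Its arguments: {"type":"object","properties":{"targets":{"type":"array","items":{"type":"object","properties":{"fingers":{"type":"number"},"slide":{"type":"array","items":{"type":"number"}},"rot":{"type":"array","items":{"type":"number"}}}}},"squeeze":{"type":"number"}},"required":["targets"]}

```bash
ls; mkdir -p pics; python3 - <<'E'
from plant import r
import cv2
print(r.get_obs())
for n in ["scene","side","wrist"]:
    s=r.snapshot(n); cv2.imwrite(f"pics/{n}0.png",s["img"]); print(n,{k:v for k,v in s.items() if k!="img"})
    for t in ["insert","block","heater","end_fence","side_fence","jar","offcut"]:
        print(t,[(d["extent"],round(d["p"],2)) for d in r.find_in(t,s)])
E
```

```text
pics
{'clock': 0.0, 'joint_positions': array([-1.17367967e+00,  3.09018998e-01,  1.63517189e+00,  2.54864162e-05,
        1.19967724e+00, -6.97069765e-02]), 'joint_vel': array([-2.28938538e-03,  9.00185891e-04,  2.82599996e-04, -2.86531379e-04,
       -6.18988437e-05, -1.64957381e-03]), 'joint_torque': array([ 2.37334843e-04, -4.15257168e+01, -2.76663727e+01, -4.45018111e-05,
        1.03762557e-02,  1.47932983e-06]), 'position': array([ 0.28096979, -0.55744447,  0.25504526]), 'ee_rot': array([-3.05421719e+00, -7.26110260e-01,  5.45339117e-04]), 'wrist_force': array([-0.26694197, -0.22583132,  0.25539428]), 'ft_torque': array([ 0.02503075,  0.02693682, -0.06061665]), 'grip_width': 1.0010413510110745}
scene {'fovy': 56.481376817924435, 'cx': 325.84144050158676, 'cy': 204.42084610268736, 'rvec': array([ 2.30000785,  0.63404553, -0.25258422]), 'tvec': array([-0.46710644, -0.16886933,  1.28339802]), 'shot': 1}
insert [([207.8, 294.2, 235.6, 331.8], 0.96), ([240.0, 271.6, 262.9, 305.9], 0.61), ([281.6, 251.0, 300.6, 283.5], 0.57), ([255.4, 212.0, 286.9, 251.6], 0.47)]
block [([257.7, 213.
[... 595 characters left out ...]
40.6, 388.5, 170.2], 0.97), ([344.3, 148.5, 362.8, 180.0], 0.63), ([386.5, 128.7, 404.0, 156.8], 0.59)]
block [([367.0, 169.4, 386.5, 208.4], 0.66)]
heater [([261.1, 199.4, 329.7, 278.8], 0.98)]
end_fence [([266.3, 244.2, 310.1, 259.7], 0.71)]
side_fence [([269.2, 204.1, 289.1, 247.7], 0.5), ([259.0, 197.6, 332.1, 279.1], 0.16)]
jar [([318.6, 133.2, 333.9, 157.6], 0.78)]
offcut [([303.3, 162.5, 323.5, 177.2], 0.55)]
wrist {'fovy': 65.70646984690485, 'cx': 316.5024939583912, 'cy': 197.82156441671296, 'rvec': array([-2.46031641,  1.51654154,  0.21790672]), 'tvec': array([-0.62495138, -0.03586864,  0.37905173]), 'shot': 3}
insert []
block []
heater []
end_fence []
side_fence []
jar []
offcut []
```

```bash
python3 - <<'E'
import cv2
a=cv2.imread("pics/scene0.png");b=cv2.imread("pics/side0.png")
cv2.imwrite("pics/scene0z.png",cv2.resize(a[130:350,190:400],None,fx=2.7,fy=2.7,interpolation=cv2.INTER_CUBIC))
cv2.imwrite("pics/side0z.png",cv2.resize(b[110:300,240:440],None,fx=3,fy=3,interpolation=cv2.INTER_CUBIC))
E
```

```text
(no output)
```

View pics/scene0.png

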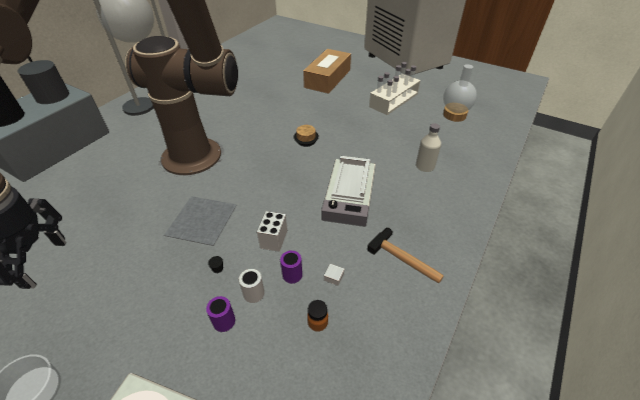

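View pics/side0.png

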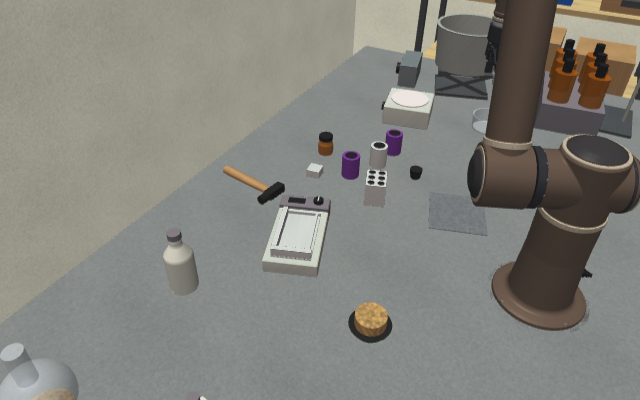

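View pics/wrist0.png

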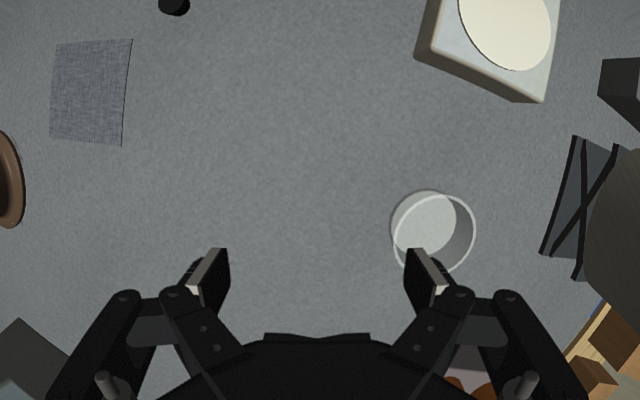

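```bash
sleep 1
```

```text
(no output)
```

View pics/scene0z.png

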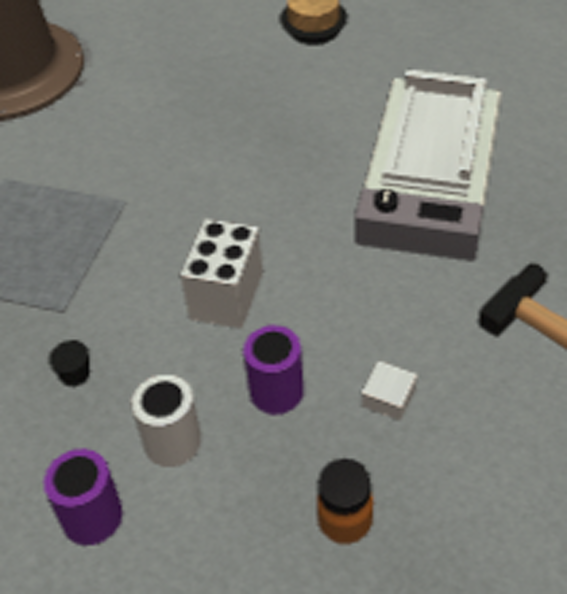

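View pics/side0z.png

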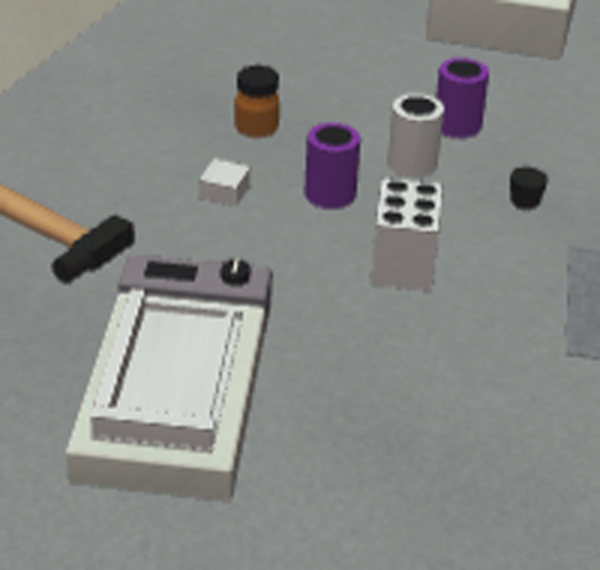

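The scene view shows three objects shaped like the insert: purple at (221,314), bare aluminium at (252,285) and purple at (291,266). The bare aluminium one fits the description. The drilled block is at (272,230). The heater is at (350,190), with its knob at (333,204).

```bash
cat > h.py <<'E'
import numpy as np, cv2
from scipy.spatial.transform import Rotation as R
from scipy.optimize import least_squares
def cam(s):
    Rm=cv2.Rodrigues(np.array(s["rvec"]))[0]; f=200/np.tan(np.radians(s["fovy"])/2)
    return Rm,np.array(s["tvec"]),f,s["cx"],s["cy"]
def ray(s,uv,fish=False):
    Rm,t,f,cx,cy=cam(s); d=np.array([(uv[0]-cx)/f,(uv[1]-cy)/f])
    if fish:
        th=np.linalg.norm(d); v=np.r_[d/max(th,1e-9)*np.sin(th),np.cos(th)]
    else: v=np.r_[d,1]
    v/=np.linalg.norm(v); return -Rm.T@t, Rm.T@v
def at(s,uv,z,fish=False):
    o,v=ray(s,uv,fish); return o+v*(z-o[2])/v[2]
def proj(s,P,fish=False):
    Rm,t,f,cx,cy=cam(s); p=np.atleast_2d(P)@Rm.T+t
    if fish:
        rr=np.linalg.norm(p[:,:2],axis=1); th=np.arctan2(rr,p[:,2]); k=th/np.maximum(rr,1e-9)
    else: k=1/p[:,2]
    return np.c_[cx+f*p[:,0]*k, cy+f*p[:,1]*k]
E
cat > cams.py <<'E'
S=dict(fovy=56.481376817924435,cx=325.84144050158676,cy=204.42084610268736,rvec=[2.30000785,0.63404553,-0.25258422],tvec=[-0.46710644,-0.16886933,1.28339802])
D=dict(fovy=44.2190257168329,cx=319.51872275346096,cy=195.29473199978304,rvec=[0.65135892,-2.56194669,1.28423151],tvec=[0.49130983,0.22277218,1.11299877])
E
python3 - <<'E'
from h import *; from cams import *
np.set_printoptions(precision=4,suppress=True)
zs=lambda u,v:(190+u/2.7-.3,130+v/2.7-.3); zd=lambda u,v:(240+u/3-.3,110+v/3-.3)
print("insert",at(S,zs(163,399),.07),at(D,zd(419,107),.07))
print("block S");
for p in [(207,220),(260,228),(236,285),(182,274)]: print(at(S,zs(*p),.07))
print("block D")
for p in [(380,180),(441,181),(438,229),(375,226)]: print(at(D,zd(*p),.07))
print("knob",at(S,zs(386,196),.064),at(D,zd(236,268),.064))
# end fence top outer/ side fence
print("S fence outer end top",[at(S,zs(*p),.067) for p in [(405,71),(485,80)]])
print("D fence end top",[at(D,zd(*p),.067) for p in [(92,419),(216,430)]])
print("D heater bottom", [at(D,zd(*p),0) for p in [(68,481),(231,497)]])
print("S nose bottom", [at(S,zs(*p),0) for p in [(357,244),(476,256)]])
print("purple",at(S,zs(272,348),.07),at(S,zs(79,476),.07),"stopper",at(S,zs(70,352),.03),"off",at(S,zs(390,382),.025),"jar",at(S,zs(345,482),.065),"mallet",at(S,zs(513,300),.02))
E
```

```text
insert [ 0.5256 -0.3126  0.07  ] [ 0.5204 -0.3127  0.07  ]
block S
[ 0.4307 -0.1251  0.07  ]
[ 0.4825 -0.1068  0.07  ]
[ 0.505  -0.1784  0.07  ]
[ 0.453  -0.1938  0.07  ]
block D
[ 0.5017 -0.1729  0.07  ]
[ 0.4513 -0.1994  0.07  ]
[ 0.425  -0.1267  0.07  ]
[ 0.476  -0.1032  0.07  ]
knob [0.5646 0.0012 0.064 ] [0.5588 0.0049 0.064 ]
S fence outer end top [array([0.4826, 0.1877, 0.067 ]), array([0.5702, 0.221 , 0.067 ])]
D fence end top [array([0.5633, 0.2276, 0.067 ]), array([0.4754, 0.1925, 0.067 ])]
D heater bottom [array([0.5826, 0.2376, 0.    ]), array([0.4626, 0.1908, 0.    ])]
S nose bottom [array([ 0.5435, -0.0222,  0.    ]), array([0.6606, 0.028 , 0.    ])]
purple [ 0.5753 -0.2208  0.07  ] [ 0.5136 -0.4043  0.07  ] stopper [ 0.3969 -0.2991  0.03  ] off [ 0.6693 -0.1712  0.025 ] jar [ 0.6986 -0.2968  0.065 ] mallet [ 0.7245 -0.0215  0.02  ]
```

```bash
cat >> h.py <<'E'
def psi_of(o):
    Rt=R.from_rotvec(o["ee_rot"]).as_matrix(); return np.degrees(np.arctan2(Rt[1,0],Rt[0,0]))
def down(psi): return R.from_euler('z',psi,degrees=True)*R.from_euler('x',180,degrees=True)
def go(o,p,psi):
    R0=R.from_rotvec(o["ee_rot"]); d=R0.inv().apply(np.array(p)-o["position"])*100
    w=(R0.inv()*down(psi)).as_rotvec(degrees=True)
    print("slide",d.round(2),"rot",w.round(2)); return d,w
E
python3 - <<'E'
from h import *; from plant import r
np.set_printoptions(precision=4,suppress=True)
o=r.get_obs(); s=r.snapshot("wrist")
Rm,t,f,*_=cam(s); c=-Rm.T@t
R0=R.from_rotvec(o["ee_rot"]).as_matrix()
print("cam in tool",R0.T@(c-o["position"]),"\n",R0.T@Rm.T, f, psi_of(o))
go(o,[.46,-.31,.25],90)
go(o,[.523,-.3127,.25],90)
E
```

```text
cam in tool [ 0.072  -0.0001 -0.1176] 
 [[-0.0008 -0.9594 -0.2819]
 [ 1.     -0.0008 -0.0001]
 [-0.0001 -0.2819  0.9594]] 309.70691628693146 26.74673618989387
slide [ 27.13 -14.12   0.63] rot [  0.     0.   -63.25]
slide [ 32.63 -11.04   0.63] rot [  0.     0.   -63.25]
```

Request:
move_arm --targets '[{"fingers":1,"slide":[4,-1.3,0],"rot":[0,0,-8]},{"fingers":1,"slide":[8,-2.7,0],"rot":[0,0,-16]},{"fingers":1,"slide":[12,-4,0],"rot":[0,0,-24]},{"fingers":1,"slide":[16,-5.4,0],"rot":[0,0,-32]},{"fingers":1,"slide":[20,-6.8,0],"rot":[0,0,-40]},{"fingers":1,"slide":[24,-8.1,0],"rot":[0,0,-48]},{"fingers":1,"slide":[28,-9.5,0],"rot":[0,0,-56]},{"fingers":1,"slide":[32.6,-11,0],"rot":[0,0,-63.2]},{"fingers":1,"slide":[32.6,-11,0],"rot":[0,0,-63.2]},{"fingers":1,"slide":[32.6,-11,0],"rot":[0,0,-63.2]}]'

```text
clock: 2.25
position: [0.5235, -0.3123, 0.2562]
ee_rot: [-2.22, -2.223, 0.001]
wrist_force: [-0.7, -0.0, -0.3]
grip_width: 0.998
```

```bash
python3 - <<'E'
from h import *; from plant import r
np.set_printoptions(precision=4,suppress=True)
s=r.snapshot("wrist"); cv2.imwrite("pics/wrist1.png",s["img"]); o=r.get_obs(); print(o["position"],psi_of(o),o["wrist_force"],o["clock"])
print({k:v for k,v in s.items() if k!="img"})
for t in ["insert","block"]:
    for d in r.find_in(t,s): print(t,d["extent"],round(d["p"],2))
print(proj(s,[[.523,-.3127,.07],[.4657,-.1508,.07]],True))
E
```

```text
[ 0.5227 -0.3132  0.2562] 89.96148360329072 [-0.2156 -0.4738  0.0265] 2.3
{'fovy': 65.70646984690485, 'cx': 316.5024939583912, 'cy': 197.82156441671296, 'rvec': array([-2.855 , -0.0005,  0.0001]), 'tvec': array([-0.5235, -0.3363,  0.2906]), 'shot': 5}
insert [340.0, 67.4, 392.6, 120.3] 0.76
insert [283.1, 221.7, 328.3, 285.0] 0.75
insert [291.5, 150.6, 341.6, 204.8] 0.61
block [222.2, 0.0, 298.3, 73.5] 0.75
block [290.2, 150.3, 341.2, 205.9] 0.52
[[315.8802 181.5473]
 [257.3774  22.3707]]
```

View pics/wrist1.png

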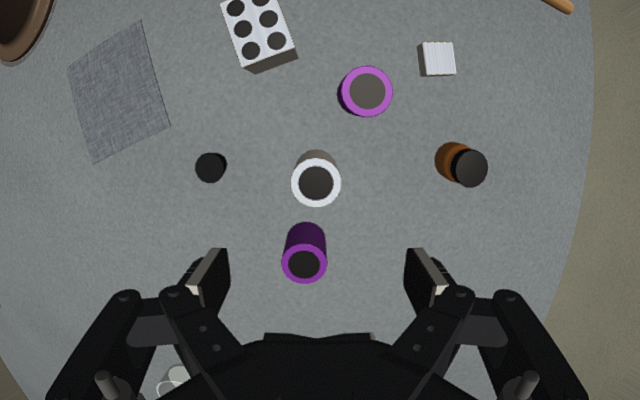

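The wrist view shows the bare aluminium insert with its rim centred at about (316,182). The purple look-alikes are at (367,92) and (304,263), the block is at the top at (258,33), the jar at (468,167) and the stopper at (210,167). I'll confirm the insert in an enlarged crop and fit its rim.

```bash
python3 - <<'E'
from h import *; from plant import r
np.set_printoptions(precision=4,suppress=True)
s=r.snapshot("wrist"); im=s["img"]
cv2.imwrite("pics/crop1.png",cv2.resize(im[60:300,250:420],None,fx=3,fy=2.5,interpolation=cv2.INTER_CUBIC)[:600])
m=(im.min(2)>195).astype(np.uint8)*255; m[:, :280]=0; m[:,350:]=0; m[:140]=0;m[215:]=0
cs=max(cv2.findContours(m,cv2.RETR_EXTERNAL,cv2.CHAIN_APPROX_NONE)[0],key=cv2.contourArea)
P=np.array([at(s,p[0],.07,True)[:2] for p in cs]); 
f=least_squares(lambda q:np.hypot(P[:,0]-q[0],P[:,1]-q[1])-q[2],[*P.mean(0),.026],loss='soft_l1',f_scale=.0005)
print(f.x, np.abs(f.fun).mean(), cv2.boundingRect(m))
o=r.get_obs(); print(o["position"]); go(o,[f.x[0],f.x[1],.14],90); go(o,[f.x[0],f.x[1],.048],90)
E
```

```text
[ 0.5226 -0.3138  0.0244] 0.00023514334161448943 (293, 157, 49, 49)
[ 0.5219 -0.3143  0.2562]
slide [ 0.05  0.08 11.62] rot [-0.02  0.01 -0.19]
slide [ 0.05  0.08 20.82] rot [-0.02  0.01 -0.19]
```

View pics/crop1.png

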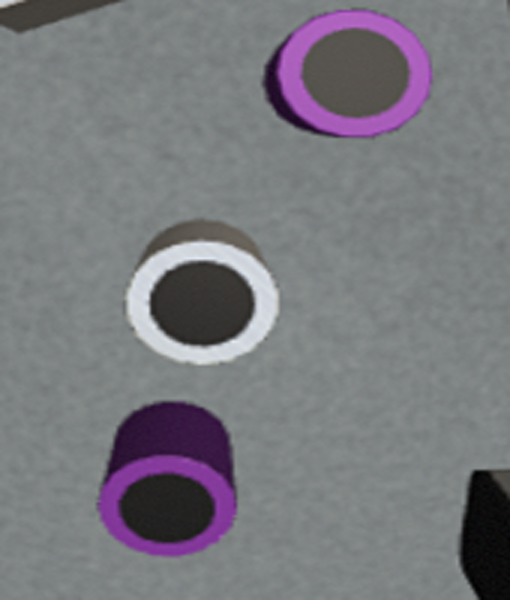

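The crop confirms it: bare aluminium, one large recess, centred at (0.5226, -0.3138). The fit residual is 0.2 mm and the radius 24.4 mm. Next I'll descend and grip it.

Request:
move_arm --targets '[{"fingers":1,"slide":[0.05,0.05,4],"rot":[0,0,0]},{"fingers":1,"slide":[0.05,0.05,8],"rot":[0,0,0]},{"fingers":1,"slide":[0.05,0.05,12],"rot":[0,0,0]},{"fingers":1,"slide":[0.05,0.05,15],"rot":[0,0,0]},{"fingers":1,"slide":[0.05,0.05,18],"rot":[0,0,0]},{"fingers":1,"slide":[0.05,0.05,20],"rot":[0,0,0]},{"fingers":1,"slide":[0.05,0.05,20.8],"rot":[0,0,0]},{"fingers":1,"slide":[0.05,0.05,20.8],"rot":[0,0,0]}]'

```text
clock: 3.25
position: [0.5219, -0.3131, 0.0471]
ee_rot: [-2.223, -2.216, 0.001]
wrist_force: [-0.1, 0.6, 0.5]
grip_width: 0.996
```

Request:
move_arm --targets '[{"fingers":0.4,"slide":[0,0,0],"rot":[0,0,0]},{"fingers":0.4,"slide":[0,0,0],"rot":[0,0,0]},{"fingers":0.4,"slide":[0,0,0],"rot":[0,0,0]},{"fingers":0.4,"slide":[0,0,0],"rot":[0,0,0]},{"fingers":0.4,"slide":[0,0,0],"rot":[0,0,0]},{"fingers":0.4,"slide":[0,0,0],"rot":[0,0,0]},{"fingers":0.4,"slide":[0,0,0],"rot":[0,0,0]},{"fingers":0.4,"slide":[0,0,0],"rot":[0,0,0]}]' --squeeze 40

```text
clock: 4.05
position: [0.5245, -0.3137, 0.0502]
ee_rot: [2.22, 2.218, 0.0]
wrist_force: [-0.9, -1.7, 5.9]
grip_width: 0.6
```

Request:
move_arm --targets '[{"fingers":0.4,"slide":[0,0,-2],"rot":[0,0,0]},{"fingers":0.4,"slide":[0,0,-6],"rot":[0,0,0]},{"fingers":0.4,"slide":[0,0,-10],"rot":[0,0,0]},{"fingers":0.4,"slide":[3,0.3,-14],"rot":[0,0,0]},{"fingers":0.4,"slide":[7,0.8,-17],"rot":[0,0,0]},{"fingers":0.4,"slide":[11,1.2,-17],"rot":[0,0,2]},{"fingers":0.4,"slide":[15,1.7,-17],"rot":[0,0,-4]},{"fingers":0.4,"slide":[19,2.1,-17],"rot":[0,0,-8]},{"fingers":0.4,"slide":[23,2.5,-17],"rot":[0,0,-12]},{"fingers":0.4,"slide":[27,3,-17],"rot":[0,0,-16]},{"fingers":0.4,"slide":[31,3.5,-17],"rot":[0,0,-20]},{"fingers":0.4,"slide":[35,4,-17],"rot":[0,0,-21.5]}]'

```text
clock: 5.25
position: [0.563, 0.0391, 0.2177]
ee_rot: [-1.766, -2.597, 0.001]
wrist_force: [-0.1, -0.3, -1.8]
grip_width: 0.601
```

Request:
move_arm --targets '[{"fingers":0.4,"slide":[2,-1,0],"rot":[0,0,0]},{"fingers":0.4,"slide":[2,-1,0],"rot":[0,0,0]},{"fingers":0.4,"slide":[2,-1,0],"rot":[0,0,0]}]'

```text
clock: 5.55
position: [0.5464, 0.0526, 0.2177]
ee_rot: [-1.767, -2.597, 0.001]
wrist_force: [-0.0, -0.6, -2.3]
grip_width: 0.598
```

```bash
python3 - <<'E'
from h import *; from plant import r
np.set_printoptions(precision=4,suppress=True)
s=r.snapshot("wrist"); cv2.imwrite("pics/wrist2.png",s["img"]); o=r.get_obs(); print(o["position"],psi_of(o),o["wrist_force"],o["clock"],o["grip_width"])
import pickle; pickle.dump((s,o),open("w2.pkl","wb"))
for t in ["heater","side_fence","end_fence"]:
    for d in r.find_in(t,s): print(t,d["extent"],round(d["p"],2))
E
```

```text
[0.5469 0.052  0.218 ] 111.4646301373935 [ 0.0311  0.5888 -2.02  ] 5.6 0.6009400599837555
heater [284.2, 10.1, 418.1, 253.3] 0.96
side_fence [384.8, 37.6, 411.1, 196.8] 0.64
end_fence [303.1, 16.3, 410.9, 41.0] 0.57
```

View pics/wrist2.png

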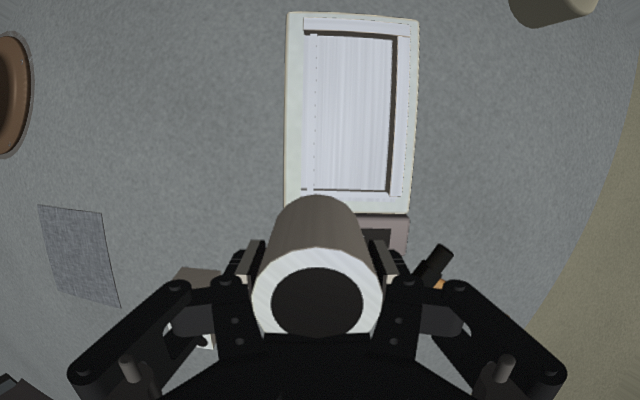

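The insert is held upright in the grip. The heater is ahead of it, spanning x 286–418 and y 12–215 px. I'll enlarge it to measure the fences.

```bash
python3 - <<'E'
from h import *; import pickle
s,o=pickle.load(open("w2.pkl","rb")); im=s["img"]
c=cv2.resize(im[5:205,280:425],None,fx=4,fy=4,interpolation=cv2.INTER_CUBIC)[:800]
cv2.imwrite("pics/z2a.png",c[:420]); cv2.imwrite("pics/z2b.png",c[400:])
E
```

```text
(no output)
```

View pics/z2a.png

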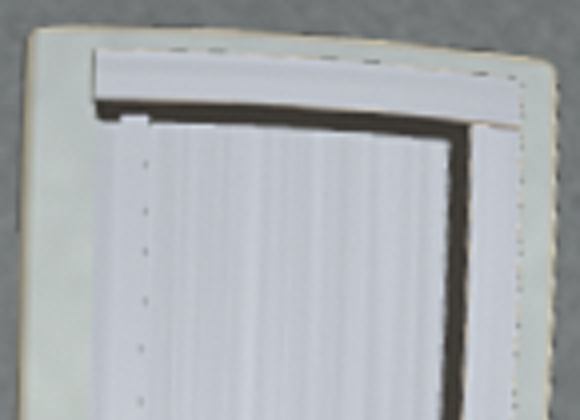

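View pics/z2b.png

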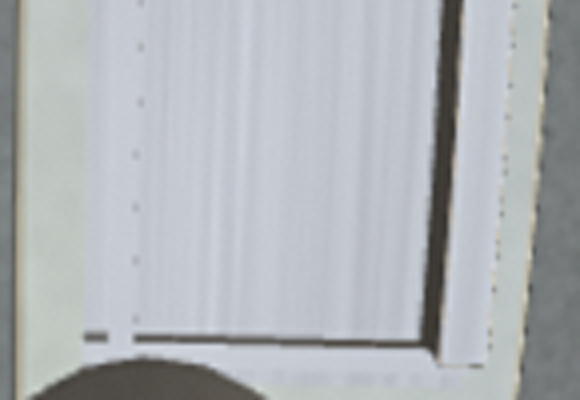

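```bash
python3 - <<'E'
from h import *; import pickle
np.set_printoptions(precision=4,suppress=True)
s,o=pickle.load(open("w2.pkl","rb"))
L=[]  # (u,v(zoomed full), axis, value, z)
def a(pts,ax,val,z,off=0):
    for u,v in pts: L.append((280+u/4-.375,5+(v+off)/4-.375,ax,val,z))
a([(467,160),(466,260),(464,400)],0,35,22); a([(456,120),(440,345)],0,35,22,400)
a([(95,101),(280,107),(400,117)],1,73,22)
a([(140,51),(400,66),(515,79)],1,85,22)
a([(447,160),(443,380)],0,35,0); a([(433,150),(422,330)],0,35,0,400)
a([(200,124),(320,130),(440,139)],1,73,0)
a([(520,150)],0,47,22); a([(500,200),(488,340)],0,47,22,400)
a([(140,335),(280,338),(410,342)],1,-73,0,400)
a([(94,70),(95,85)],0,-47,22)
def res(q):
    c,sn=np.cos(q[2]),np.sin(q[2]); out=[]
    for u,v,ax,val,z in L:
        p=at(s,(u,v),.045+z/1000,True)[:2]-q[:2]
        out.append(([c*p[0]+sn*p[1],-sn*p[0]+c*p[1]][ax])*1000-val)
    return np.array(out)
f=least_squares(res,[.554,.128,np.radians(21.5)],loss='soft_l1'); print(f.x[:2],np.degrees(f.x[2])); print(res(f.x).round(1))
q=f.x; e=np.array([[np.cos(q[2]),-np.sin(q[2])],[np.sin(q[2]),np.cos(q[2])]])
print("place",q[:2]+e@[0,-.038],"knob",q[:2]+e@[-.035,-.122],"corner blk",q[:2]+e@[.007,.035])
pickle.dump(q,open("q.pkl","wb"))
E
```

```text
[0.5527 0.1284] 20.13469487127429
[-0.6 -0.4  0.3 -0.1  0.  -0.1 -0.1 -0.3 -0.3 -0.3 -0.3  0.1  0.6  0.2
  0.7  0.5  0.5  0.8 -0.5 -0.6 -0.6 -0.1  0.  -0.1  0.2  0.5]
place [0.5658 0.0927] knob [0.5618 0.0018] corner blk [0.5472 0.1636]
```

```bash
python3 - <<'E'
from h import *; from plant import r
import pickle
np.set_printoptions(precision=4,suppress=True)
o=r.get_obs(); print(o["position"]); go(o,[.5668,.0899,.13],110.13);go(o,[.5668,.0899,.095],110.13)
E
```

```text
[0.5475 0.0513 0.2183]
slide [2.9  3.21 8.83] rot [0.02 0.02 1.23]
slide [ 2.9   3.2  12.33] rot [0.02 0.02 1.23]
```

Request:
move_arm --targets '[{"fingers":0.4,"slide":[1.4,1.6,2],"rot":[0,0,0.6]},{"fingers":0.4,"slide":[2.8,3.25,5],"rot":[0,0,1.2]},{"fingers":0.4,"slide":[2.8,3.25,8],"rot":[0,0,1.2]},{"fingers":0.4,"slide":[2.8,3.25,10],"rot":[0,0,1.2]},{"fingers":0.4,"slide":[2.8,3.25,11],"rot":[0,0,1.2]},{"fingers":0.4,"slide":[2.8,3.25,11.7],"rot":[0,0,1.2]},{"fingers":0.4,"slide":[2.8,3.25,11.7],"rot":[0,0,1.2]},{"fingers":0.4,"slide":[2.8,3.25,11.7],"rot":[0,0,1.2]}]'

```text
clock: 6.55
position: [0.5682, 0.0899, 0.1024]
ee_rot: [1.796, 2.575, 0.002]
wrist_force: [0.1, -0.5, -2.2]
grip_width: 0.601
```

```bash
python3 - <<'E'
from h import *; from plant import r
for n in ["scene","side"]:
    s=r.snapshot(n); im=s["img"]
    c=im[130:250,290:400] if n=="scene" else im[150:290,240:360]
    cv2.imwrite(f"pics/pl_{n}.png",cv2.resize(c,None,fx=4,fy=4,interpolation=cv2.INTER_CUBIC))
o=r.get_obs(); print(o["position"],psi_of(o),o["wrist_force"],o["clock"],o["grip_width"])
E
```

```text
[0.56830919 0.09010005 0.1027197 ] 110.23123711932807 [-0.13050679  0.18508649 -1.99126615] 6.65 0.6013550181689195
```

View pics/pl_scene.png

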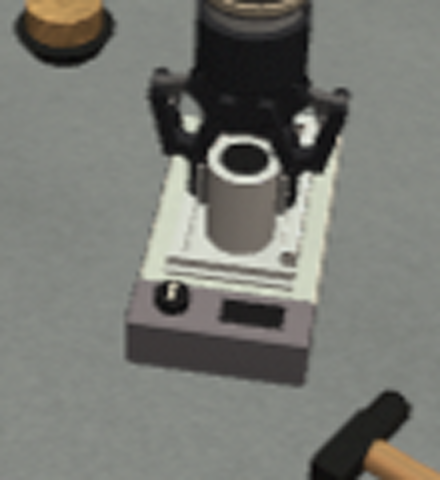

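View pics/pl_side.png

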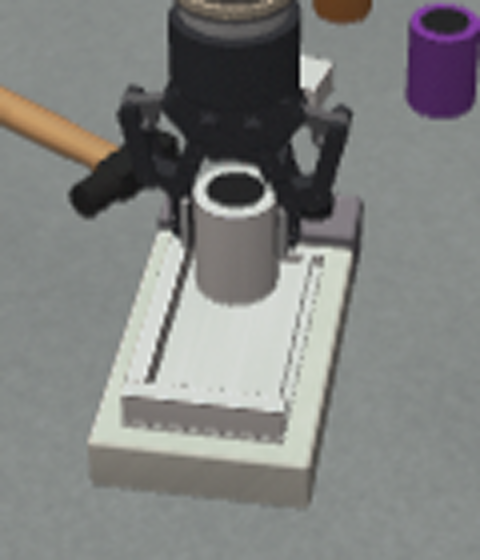

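In both views the insert is centred over the nose end of the deck and not yet touching. I'll lower it in small steps until it makes contact.

Request:
move_arm --targets '[{"fingers":0.4,"slide":[0,0,0.3],"rot":[0,0,0]},{"fingers":0.4,"slide":[0,0,0.5],"rot":[0,0,0]},{"fingers":0.4,"slide":[0,0,0.5],"rot":[0,0,0]}]'

```text
clock: 6.95
position: [0.5668, 0.0902, 0.0961]
ee_rot: [-1.796, -2.577, 0.0]
wrist_force: [0.1, -0.1, -1.6]
grip_width: 0.602
```

Request:
move_arm --targets '[{"fingers":0.4,"slide":[0,0,0.1],"rot":[0,0,0]},{"fingers":0.4,"slide":[0,0,0.2],"rot":[0,0,0]},{"fingers":0.4,"slide":[0,0,0.2],"rot":[0,0,0]}]'

```text
clock: 7.25
position: [0.5674, 0.0903, 0.0953]
ee_rot: [1.796, 2.577, 0.0]
wrist_force: [-1.8, 0.8, 3.6]
grip_width: 0.601
```

Contact: the force went from -2 to +3.6 N. I'll release it and lift straight up.

Request:
move_arm --targets '[{"fingers":0.85,"slide":[0,0,0],"rot":[0,0,0]},{"fingers":0.85,"slide":[0,0,0],"rot":[0,0,0]},{"fingers":0.85,"slide":[0,0,0],"rot":[0,0,0]},{"fingers":0.85,"slide":[0,0,0],"rot":[0,0,0]},{"fingers":0.9,"slide":[0,0,-1],"rot":[0,0,0]},{"fingers":0.9,"slide":[0,0,-3],"rot":[0,0,0]},{"fingers":1,"slide":[0,0,-6],"rot":[0,0,0]},{"fingers":1,"slide":[0,0,-10],"rot":[0,0,0]},{"fingers":1,"slide":[0,0,-13],"rot":[0,0,0]},{"fingers":1,"slide":[-3,0,-13],"rot":[0,0,0]},{"fingers":1,"slide":[-7,0,-13],"rot":[0,0,0]},{"fingers":1,"slide":[-7,0,-13],"rot":[0,0,0]}]'

```text
clock: 8.45
position: [0.5933, 0.0208, 0.2261]
ee_rot: [1.798, 2.571, 0.001]
wrist_force: [0.1, 0.6, 0.0]
grip_width: 1.001
```

```bash
python3 - <<'E'
from h import *; from plant import r
import pickle
np.set_printoptions(precision=4,suppress=True)
s=r.snapshot("wrist"); cv2.imwrite("pics/wrist3.png",s["img"]); o=r.get_obs(); print(o["position"],psi_of(o),o["wrist_force"],o["clock"],o["grip_width"])
pickle.dump((s,o),open("w3.pkl","wb"))
for d in r.find_in("insert",s): print(d["extent"],round(d["p"],2))
print(proj(s,[[.5668,.0899,.115]],True))
go(o,[.4657,-.1508,.23],109)
E
```

```text
[0.5922 0.0226 0.2254] 110.06794545219752 [ 0.2845 -0.128  -0.3967] 8.5 0.9986099679376739
[227.7, 313.4, 260.1, 347.2] 0.85
[171.7, 370.5, 191.3, 388.9] 0.62
[285.2, 71.9, 348.4, 140.6] 0.59
[[313.9807 105.8215]]
slide [-11.95 -17.83  -0.48] rot [0.09 0.05 1.07]
```

View pics/wrist3.png

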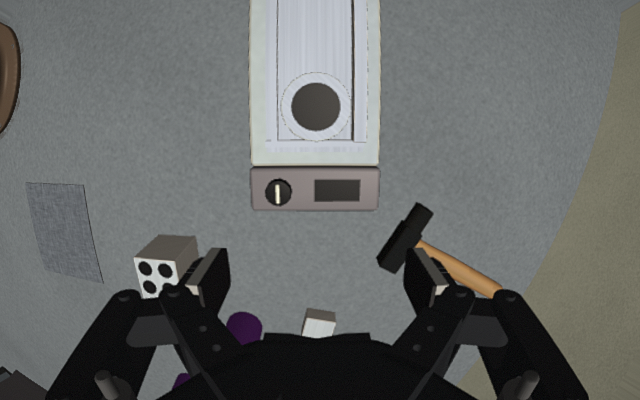

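The insert stands upright on the deck at the lip end, at (316,106) px where (314,106) was predicted. Next is the block.

Request:
move_arm --targets '[{"fingers":1,"slide":[-2,-3,0],"rot":[0,0,0]},{"fingers":1,"slide":[-5,-7,0],"rot":[0,0,0]},{"fingers":1,"slide":[-8,-11,0],"rot":[0,0,0]},{"fingers":1,"slide":[-10.5,-15,0],"rot":[0,0,0]},{"fingers":1,"slide":[-12,-17.8,-0.5],"rot":[0,0,1]},{"fingers":1,"slide":[-12,-17.8,-0.5],"rot":[0,0,1]},{"fingers":1,"slide":[-12,-17.8,-0.5],"rot":[0,0,1]}]'

```text
clock: 9.25
position: [0.4658, -0.1493, 0.2296]
ee_rot: [1.82, 2.56, 0.002]
wrist_force: [0.3, 0.1, -0.7]
grip_width: 0.998
```

```bash
python3 - <<'E'
from h import *; from plant import r
import pickle
np.set_printoptions(precision=4,suppress=True)
s=r.snapshot("wrist"); o=r.get_obs(); print(o["position"],psi_of(o),o["clock"])
pickle.dump((s,o),open("w4.pkl","wb"))
cv2.imwrite("pics/wrist4z.png",cv2.resize(s["img"][130:240,260:380],None,fx=5,fy=5,interpolation=cv2.INTER_CUBIC)); cv2.imwrite("pics/wrist4.png",s["img"])
E
```

```text
[ 0.4662 -0.1488  0.2295] 109.26976834702863 9.3
```

View pics/wrist4z.png

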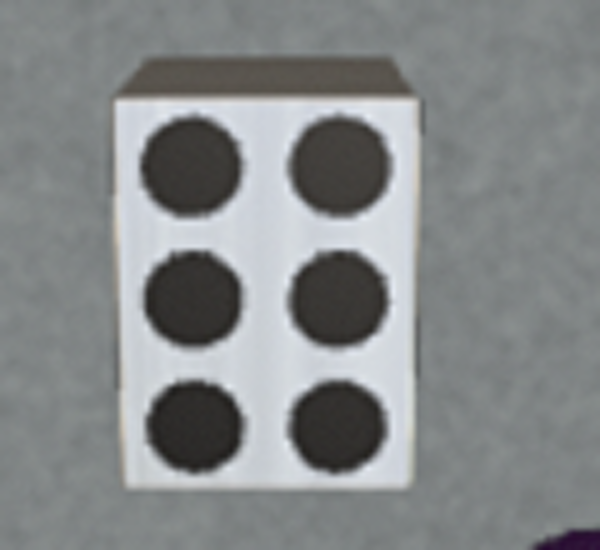

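```bash
python3 - <<'E'
from h import *; import pickle
np.set_printoptions(precision=4,suppress=True)
s,o=pickle.load(open("w4.pkl","rb"))
P=np.array([at(s,(260+u/5-.4,130+v/5-.4),.07,True)[:2] for u,v in [(115,99),(420,98),(413,487),(124,488)]])
print(P,P.mean(0))
for i in range(4):
    d=P[(i+1)%4]-P[i]; print(np.linalg.norm(d),np.degrees(np.arctan2(d[1],d[0])))
o=dict(o); o["position"]=np.array([.4660,-.1490,.2295])
go(o,[*P.mean(0),.062],109.3)
E
```

```text
[[ 0.4255 -0.1252]
 [ 0.4775 -0.1071]
 [ 0.5024 -0.1778]
 [ 0.4498 -0.1963]] [ 0.4638 -0.1516]
0.05501516752170216 19.26612612882216
0.07502704118251703 -70.56023142023298
0.05581563605478211 -160.62566463467408
0.07513429529771046 108.82917221936343
slide [-0.18 -0.31 16.75] rot [ 0.06 -0.02 -0.03]
```

The block's centre is (0.4638, -0.1516), with measured sides of 55 × 75 mm and yaw 19.3°. Now I'll grip it across its 56 mm width.

Request:
move_arm --targets '[{"fingers":1,"slide":[-0.2,-0.3,4],"rot":[0,0,0]},{"fingers":1,"slide":[-0.2,-0.3,8],"rot":[0,0,0]},{"fingers":1,"slide":[-0.2,-0.3,12],"rot":[0,0,0]},{"fingers":1,"slide":[-0.2,-0.3,15],"rot":[0,0,0]},{"fingers":1,"slide":[-0.2,-0.3,16.5],"rot":[0,0,0]},{"fingers":1,"slide":[-0.2,-0.3,17.1],"rot":[0,0,0]},{"fingers":1,"slide":[-0.2,-0.3,17.1],"rot":[0,0,0]}]'

```text
clock: 10.0
position: [0.4638, -0.1513, 0.0574]
ee_rot: [-1.815, -2.562, 0.0]
wrist_force: [-0.9, 0.6, -0.1]
grip_width: 0.999
```

Request:
move_arm --targets '[{"fingers":0.4,"slide":[0,0,0],"rot":[0,0,0]},{"fingers":0.4,"slide":[0,0,0],"rot":[0,0,0]},{"fingers":0.4,"slide":[0,0,0],"rot":[0,0,0]},{"fingers":0.4,"slide":[0,0,0],"rot":[0,0,0]},{"fingers":0.4,"slide":[0,0,0],"rot":[0,0,0]},{"fingers":0.4,"slide":[0,0,0],"rot":[0,0,0]},{"fingers":0.4,"slide":[0,0,0],"rot":[0,0,0]},{"fingers":0.4,"slide":[0,0,0],"rot":[0,0,0]}]' --squeeze 70

```text
clock: 10.8
position: [0.4649, -0.1531, 0.0598]
ee_rot: [1.817, 2.559, 0.001]
wrist_force: [-0.3, 0.9, 6.0]
grip_width: 0.646
```

```bash
python3 - <<'E'
from h import *; from plant import r
np.set_printoptions(precision=4,suppress=True)
for i in range(3):
    r.snapshot("side"); o=r.get_obs(); print(o["position"],psi_of(o),o["wrist_force"],o["ft_torque"],o["clock"],o["grip_width"])
E
```

```text
[ 0.4649 -0.1531  0.0598] 109.25217357247804 [-0.2394  1.1044  6.0432] [0.0811 0.2396 0.0803] 10.85 0.6517845631555022
[ 0.465  -0.1531  0.0598] 109.25631805419115 [0.0679 1.2091 6.4127] [0.1128 0.2817 0.0713] 10.9 0.6429236715350227
[ 0.465  -0.1531  0.0599] 109.25691547719612 [0.5514 0.8382 5.7949] [0.104  0.2331 0.106 ] 10.95 0.6430290423726173
```

Gripped: the opening is 0.645, about 55 mm. Now I'll lift it clear of the 115 mm insert top and carry it to 5 mm short of both fences.

Request:
move_arm --targets '[{"fingers":0.4,"slide":[0,0,-2],"rot":[0,0,0]},{"fingers":0.4,"slide":[0,0,-6],"rot":[0,0,0]},{"fingers":0.4,"slide":[0,0,-10],"rot":[0,0,0]},{"fingers":0.4,"slide":[2,1.3,-14],"rot":[0,0,0]},{"fingers":0.4,"slide":[5,3.3,-17],"rot":[0,0,0]},{"fingers":0.4,"slide":[8.5,5.7,-17],"rot":[0,0,0]},{"fingers":0.4,"slide":[12,8,-17],"rot":[0,0,0]},{"fingers":0.4,"slide":[16,10.6,-17],"rot":[0,0,-0.9]},{"fingers":0.4,"slide":[20,13.3,-17],"rot":[0,0,-0.9]},{"fingers":0.4,"slide":[23.5,15.6,-17],"rot":[0,0,-0.9]},{"fingers":0.4,"slide":[25.5,17,-17],"rot":[0,0,-0.9]},{"fingers":0.4,"slide":[26.5,17.7,-17],"rot":[0,0,-0.9]}]'

```text
clock: 12.15
position: [0.5425, 0.1581, 0.2268]
ee_rot: [-1.794, -2.576, 0.002]
wrist_force: [0.5, 0.1, -5.8]
grip_width: 0.645
```

Request:
move_arm --targets '[{"fingers":0.4,"slide":[0,0,0],"rot":[0,0,0]},{"fingers":0.4,"slide":[0,0,0],"rot":[0,0,0]},{"fingers":0.4,"slide":[0,0,0],"rot":[0,0,0]}]'

```text
clock: 12.45
position: [0.5428, 0.1544, 0.2278]
ee_rot: [-1.8, -2.574, 0.003]
wrist_force: [-0.6, 0.1, -4.6]
grip_width: 0.645
```

```bash
cat >> h.py <<'E'
def deck(p):
    import pickle; q=pickle.load(open("q.pkl","rb")); c,s=np.cos(q[2]),np.sin(q[2]); d=np.array(p[:2])-q[:2]
    return np.array([c*d[0]+s*d[1],-s*d[0]+c*d[1]])*1000
def dv(v):
    import pickle; q=pickle.load(open("q.pkl","rb")); c,s=np.cos(q[2]),np.sin(q[2])
    return np.array([c*v[0]+s*v[1],-s*v[0]+c*v[1],v[2]])
E
python3 - <<'E'
from h import *; from plant import r
np.set_printoptions(precision=4,suppress=True)
for n in ["wrist","scene","side"]:
    s=r.snapshot(n); im=s["img"]; cv2.imwrite(f"pics/c5_{n}.png",im if n=="wrist" else cv2.resize(im[110:250,290:400] if n=="scene" else im[130:290,240:380],None,fx=3.5,fy=3.5,interpolation=cv2.INTER_CUBIC))
    o=r.get_obs(); print(o["position"],deck(o["position"]),psi_of(o),o["wrist_force"],o["ft_torque"],o["clock"],o["grip_width"])
E
```

```text
[0.543  0.1544 0.228 ] [-0.1515 27.8044] 110.04745357439865 [ 0.4216 -0.2529 -4.6592] [-0.0174  0.0371 -0.0331] 12.5 0.6441010597387206
[0.5431 0.1545 0.2281] [ 0.0404 27.8566] 110.04080395549772 [ 0.5195 -1.1132 -5.2991] [-0.0228  0.0062 -0.0219] 12.55 0.6395122030653058
[0.5433 0.1547 0.2282] [ 0.2072 27.9732] 110.04566865784341 [ 0.3788  0.4996 -4.3461] [0.0038 0.0305 0.0074] 12.6 0.6481554333470287
```

View pics/c5_wrist.png

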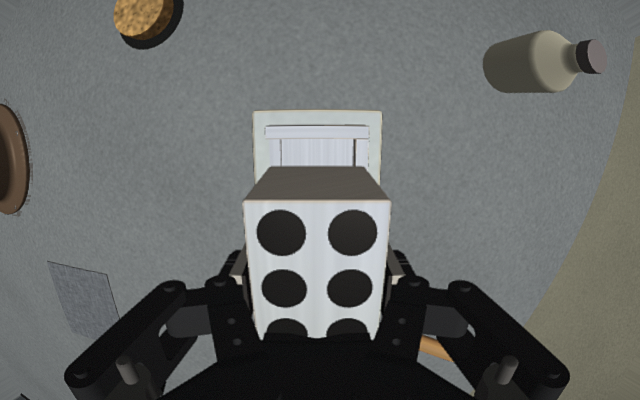

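View pics/c5_side.png

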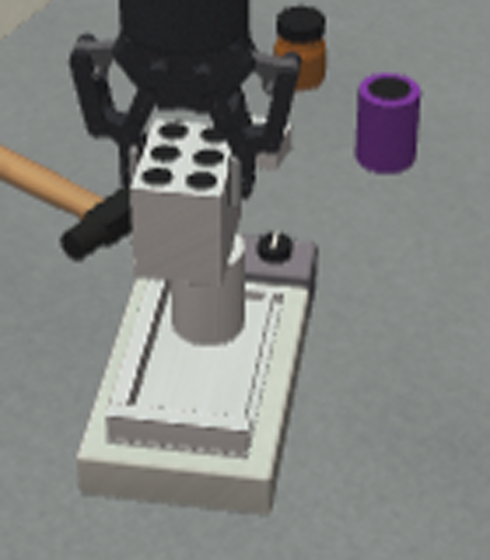

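Request:
move_arm --targets '[{"fingers":0.4,"slide":[0.15,0.2,3],"rot":[0,0,0]},{"fingers":0.4,"slide":[0.15,0.2,6],"rot":[0,0,0]},{"fingers":0.4,"slide":[0.15,0.2,8.5],"rot":[0,0,0]},{"fingers":0.4,"slide":[0.15,0.2,10.5],"rot":[0,0,0]},{"fingers":0.4,"slide":[0.15,0.2,11.7],"rot":[0,0,0]},{"fingers":0.4,"slide":[0.15,0.2,11.7],"rot":[0,0,0]},{"fingers":0.4,"slide":[0.15,0.2,11.7],"rot":[0,0,0]},{"fingers":0.4,"slide":[0.15,0.2,11.7],"rot":[0,0,0]}]'

```text
clock: 13.4
position: [0.5463, 0.1582, 0.1129]
ee_rot: [1.798, 2.574, 0.004]
wrist_force: [-0.1, -0.1, -5.4]
grip_width: 0.646
```

```bash
cat > look.py <<'E'
import sys
from h import *; from plant import r
np.set_printoptions(precision=3,suppress=True)
tag=sys.argv[1]
for n in ["wrist","scene","side"]:
    s=r.snapshot(n); im=s["img"]; c={"wrist":im[60:300,180:460],"scene":im[120:240,290:400],"side":im[170:290,240:360]}[n]
    k=2.5 if n=="wrist" else 4.5
    cv2.imwrite(f"pics/{tag}_{n}.png",cv2.resize(c,None,fx=k,fy=k,interpolation=cv2.INTER_CUBIC))
    o=r.get_obs(); print(deck(o["position"]),o["position"][2],"psi",psi_of(o),"F",dv(o["wrist_force"]),"M",dv(o["ft_torque"]),o["clock"],o["grip_width"])
Rt=R.from_rotvec(o["ee_rot"]).as_matrix(); print("tool z in deck",dv(Rt[:,2]))
E
python3 look.py c6
```

```text
[ 4.207 30.314] 0.11296837617453159 psi 110.13806740829884 F [ 0.201 -0.176 -5.516] M [-0.005 -0.04   0.012] 13.45 0.6438275471607598
[ 4.035 30.35 ] 0.11284039814118797 psi 110.13906357923234 F [ 0.061 -0.507 -5.098] M [0.036 0.007 0.006] 13.5 0.6453101582953465
[ 3.767 30.433] 0.11259509412891422 psi 110.14298173857527 F [-0.161 -0.123 -4.963] M [ 0.005  0.003 -0.031] 13.55 0.6477795238169496
tool z in deck [ 0.002 -0.    -1.   ]
```

View pics/c6_scene.png

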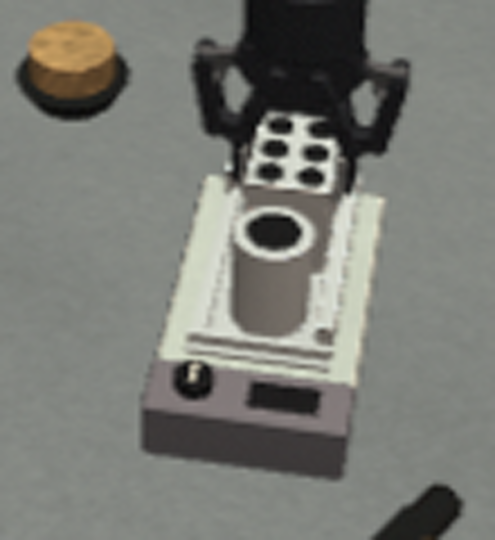

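View pics/c6_side.png

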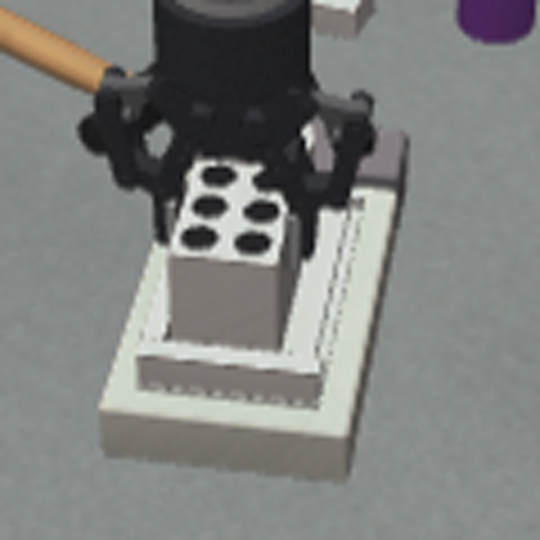

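View pics/c6_wrist.png

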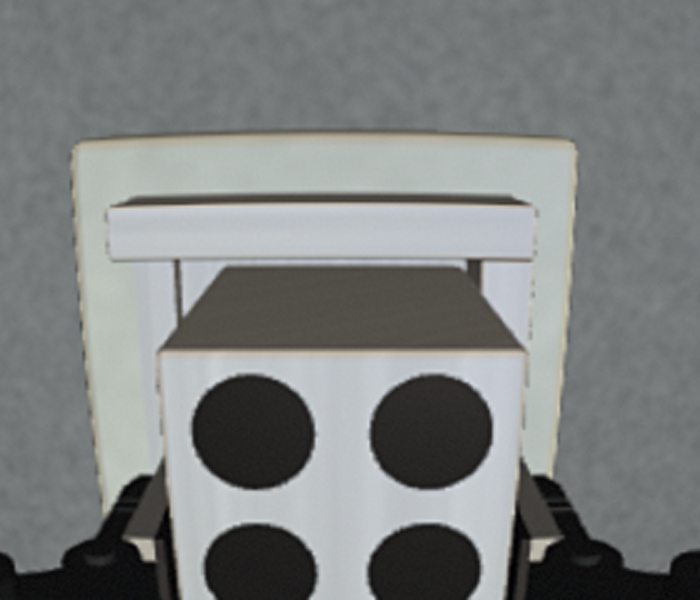

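The block is about 8 mm above the deck, parallel to the end fence, and about 3 mm short of each fence. I'll back it off a touch and lower it onto the deck.

Request:
move_arm --targets '[{"fingers":0.4,"slide":[-0.1,-0.1,0.3],"rot":[0,0,0]},{"fingers":0.4,"slide":[-0.1,-0.1,0.5],"rot":[0,0,0]},{"fingers":0.4,"slide":[-0.1,-0.1,0.6],"rot":[0,0,0]},{"fingers":0.4,"slide":[-0.1,-0.1,0.6],"rot":[0,0,0]}]'

```text
clock: 13.95
position: [0.544, 0.1567, 0.1051]
ee_rot: [-1.799, -2.576, 0.0]
wrist_force: [0.3, -0.4, -5.2]
grip_width: 0.643
```

Request:
move_arm --targets '[{"fingers":0.4,"slide":[0,0,0.1],"rot":[0,0,0]},{"fingers":0.4,"slide":[0,0,0.2],"rot":[0,0,0]},{"fingers":0.4,"slide":[0,0,0.2],"rot":[0,0,0]}]'

```text
clock: 14.25
position: [0.5448, 0.1569, 0.1048]
ee_rot: [1.798, 2.575, 0.001]
wrist_force: [-3.3, -0.0, 5.3]
grip_width: 0.644
```

```bash
python3 look.py c7
```

```text
[ 2.42  29.556] 0.10486277725063574 psi 110.15520751450853 F [-4.082  0.952  5.931] M [-0.005  0.619  0.003] 14.3 0.6514975873341694
[ 2.43  29.525] 0.10485139789251766 psi 110.15084359364732 F [-3.652  0.302  5.921] M [0.012 0.615 0.036] 14.35 0.6447972248692572
[ 2.426 29.534] 0.10484539725416392 psi 110.15530449433791 F [-2.877  0.23   5.859] M [0.064 0.589 0.028] 14.4 0.6501267931928066
tool z in deck [ 0.001 -0.    -1.   ]
```

View pics/c7_side.png

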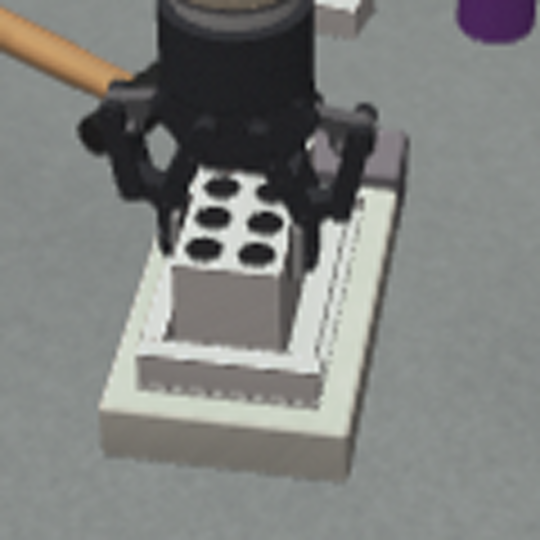

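View pics/c7_wrist.png

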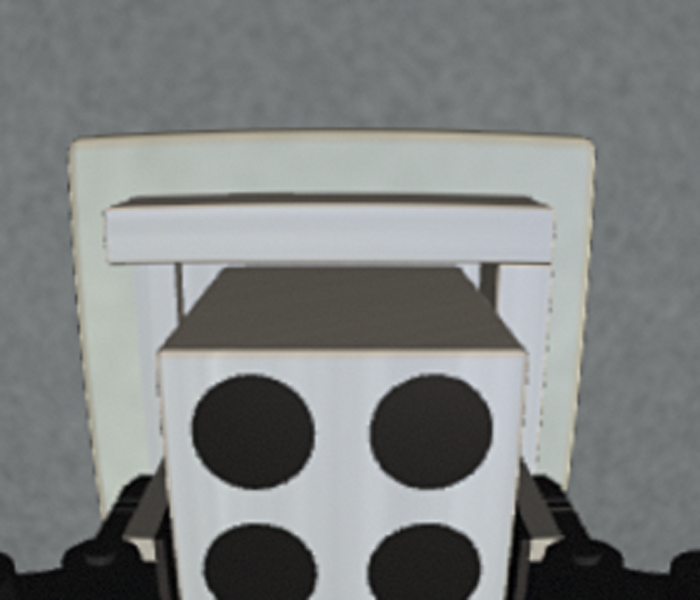

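The block stands flat on the deck: the horizontal force is friction, and the moment matches it. Now I'll push it towards the side fence (+x, tool +y).

Request:
move_arm --targets '[{"fingers":0.4,"slide":[0,0.15,-0.05],"rot":[0,0,0]},{"fingers":0.4,"slide":[0,0.3,-0.05],"rot":[0,0,0]},{"fingers":0.4,"slide":[0,0.4,-0.05],"rot":[0,0,0]},{"fingers":0.4,"slide":[0,0.5,-0.05],"rot":[0,0,0]},{"fingers":0.4,"slide":[0,0.6,-0.05],"rot":[0,0,0]},{"fingers":0.4,"slide":[0,0.6,-0.05],"rot":[0,0,0]},{"fingers":0.4,"slide":[0,0.6,-0.05],"rot":[0,0,0]}]'

```text
clock: 15.1
position: [0.5489, 0.1583, 0.1049]
ee_rot: [-1.798, -2.574, 0.004]
wrist_force: [-7.8, -2.6, 10.3]
grip_width: 0.648
```

```bash
python3 look.py c8
```

```text
[ 6.767 29.457] 0.10491171794019749 psi 110.12799212538323 F [-7.58  -0.034 10.24 ] M [-0.065  1.105 -0.162] 15.15 0.6473369078116289
[ 6.751 29.456] 0.10491318571973794 psi 110.12589693898842 F [-8.372  1.326  9.916] M [-0.111  1.096 -0.156] 15.2 0.6462498206025286
[ 6.759 29.445] 0.10490576585136645 psi 110.12434906177751 F [-7.676  0.462  9.542] M [-0.072  1.111 -0.167] 15.25 0.6447183353809547
tool z in deck [-0.003 -0.    -1.   ]
```

It touches the side fence: deck x is 6.8 (7 expected), Fx is -7.7 N, and the moment puts the contact 21 mm behind centre. I'll turn it 0.3° to even that out and push towards the end fence (+y, tool +x).

Request:
move_arm --targets '[{"fingers":0.4,"slide":[0.1,0,-0.05],"rot":[0,0,0.3]},{"fingers":0.4,"slide":[0.25,0,-0.05],"rot":[0,0,0.3]},{"fingers":0.4,"slide":[0.4,0,-0.05],"rot":[0,0,0.3]},{"fingers":0.4,"slide":[0.5,0,-0.05],"rot":[0,0,0.3]},{"fingers":0.4,"slide":[0.6,0,-0.05],"rot":[0,0,0.3]},{"fingers":0.4,"slide":[0.7,0,-0.05],"rot":[0,0,0.3]},{"fingers":0.4,"slide":[0.8,0,-0.05],"rot":[0,0,0.3]},{"fingers":0.4,"slide":[0.8,0,-0.05],"rot":[0,0,0.3]},{"fingers":0.4,"slide":[0.8,0,-0.05],"rot":[0,0,0.3]}]'

```text
clock: 16.15
position: [0.5473, 0.1628, 0.1051]
ee_rot: [1.8, 2.571, -0.009]
wrist_force: [-3.7, -11.2, 8.3]
grip_width: 0.642
```

```bash
python3 look.py c9
```

```text
[ 6.761 34.183] 0.10505454598152324 psi 110.01342310017826 F [-6.332 -9.463  8.057] M [-1.459  1.102  0.192] 16.2 0.6433593456221097
[ 6.762 34.179] 0.10507171518492521 psi 110.01334936436427 F [-5.947 -9.423  6.709] M [-1.431  1.122  0.161] 16.25 0.6477902900814365
[ 6.773 34.146] 0.10506214749882986 psi 110.0107958994034 F [-7.355 -9.989  7.482] M [-1.516  1.129  0.169] 16.3 0.6441185042792706
tool z in deck [-0.003 -0.006 -1.   ]
```

View pics/c9_wrist.png

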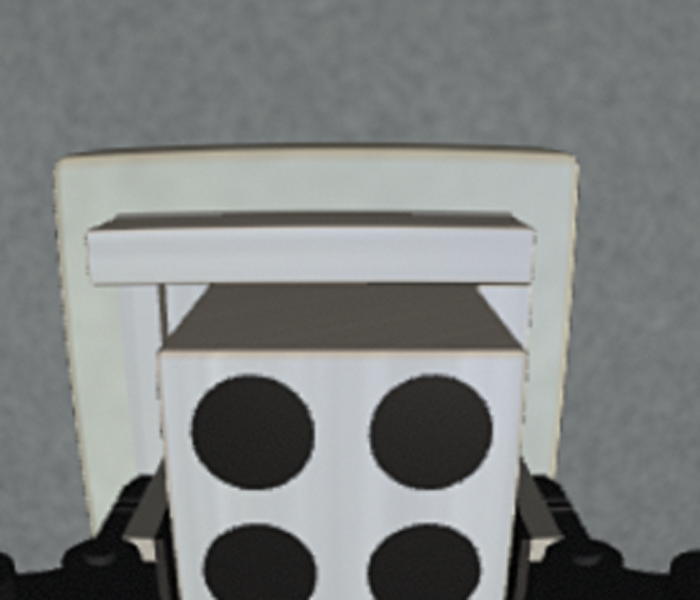

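View pics/c9_side.png

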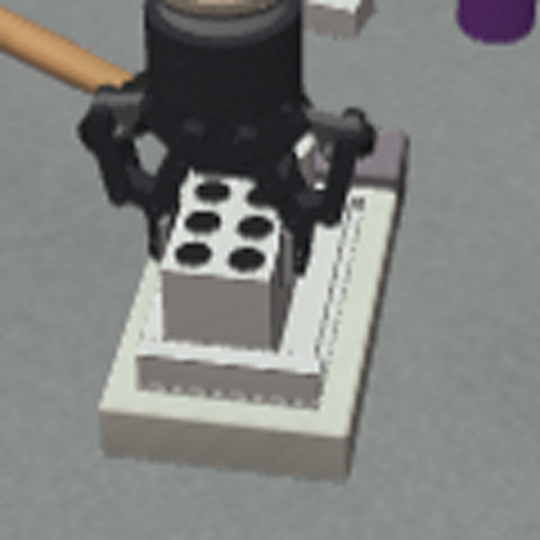

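The block now presses on both fences: Fx is -7 and Fy -10 N, at deck (6.8, 34.2). The tool has tipped about 0.3° under the push, so I'll level it, press a little harder and see whether the position holds.

Request:
move_arm --targets '[{"fingers":0.4,"slide":[0.05,0.05,0.05],"rot":[-0.1,0.2,-0.1]},{"fingers":0.4,"slide":[0.1,0.1,0.1],"rot":[-0.2,0.4,-0.15]},{"fingers":0.4,"slide":[0.15,0.1,0.1],"rot":[-0.2,0.5,-0.15]},{"fingers":0.4,"slide":[0.15,0.1,0.1],"rot":[-0.2,0.5,-0.15]},{"fingers":0.4,"slide":[0.15,0.1,0.1],"rot":[-0.2,0.5,-0.15]}]'

```text
clock: 16.8
position: [0.5473, 0.1627, 0.1049]
ee_rot: [-1.798, -2.574, 0.003]
wrist_force: [-7.0, -17.0, 14.9]
grip_width: 0.644
```

```bash
python3 look.py c10
```

```text
[ 6.796 34.048] 0.10491273241860516 psi 110.12458344993925 F [-12.539 -14.344  13.05 ] M [-2.36   1.853 -0.202] 16.85 0.6441835003872004
[ 6.782 34.045] 0.10491532570620467 psi 110.12336671734796 F [-11.062 -15.233  14.457] M [-2.387  1.854 -0.27 ] 16.9 0.6399677290498326
[ 6.794 34.072] 0.10491979804453569 psi 110.12453964514732 F [-11.395 -13.955  14.045] M [-2.393  1.845 -0.221] 16.95 0.6469386491855543
tool z in deck [-0.002  0.    -1.   ]
```

Request:
move_arm --targets '[{"fingers":0.4,"slide":[0,0,0],"rot":[-0.1,0,0.08]},{"fingers":0.4,"slide":[0,0,0],"rot":[-0.1,0,0.08]},{"fingers":0.4,"slide":[0,0,0],"rot":[-0.1,0,0.08]},{"fingers":0.4,"slide":[0,0,0],"rot":[-0.1,0,0.08]}]'

```text
clock: 17.35
position: [0.5473, 0.1626, 0.1049]
ee_rot: [-1.8, -2.575, 0.001]
wrist_force: [-6.5, -17.1, 12.8]
grip_width: 0.644
```

```bash
python3 look.py c11; python3 - <<'E'
from h import *; from cams import *
from plant import r
s=r.snapshot("scene"); cv2.imwrite("pics/fin_scene.png",s["img"])
import pickle; q=pickle.load(open("q.pkl","rb"))
np.set_printoptions(precision=1,suppress=True)
e=np.array([[np.cos(q[2]),-np.sin(q[2])],[np.sin(q[2]),np.cos(q[2])]])
E
```

```text
[ 6.696 34.01 ] 0.10484736092973772 psi 110.09020427743374 F [-11.356 -13.461  13.795] M [-2.307  1.918 -0.067] 17.4 0.6427493359917804
[ 6.728 34.022] 0.10488081805258109 psi 110.09134612849039 F [-11.775 -14.453  13.869] M [-2.391  1.932 -0.123] 17.45 0.6455960954735606
[ 6.728 34.012] 0.10489312939926784 psi 110.08870901645636 F [-11.794 -14.011  13.304] M [-2.368  1.91  -0.045] 17.5 0.6434279838526469
tool z in deck [-0.001  0.    -1.   ]
```

View pics/c11_wrist.png

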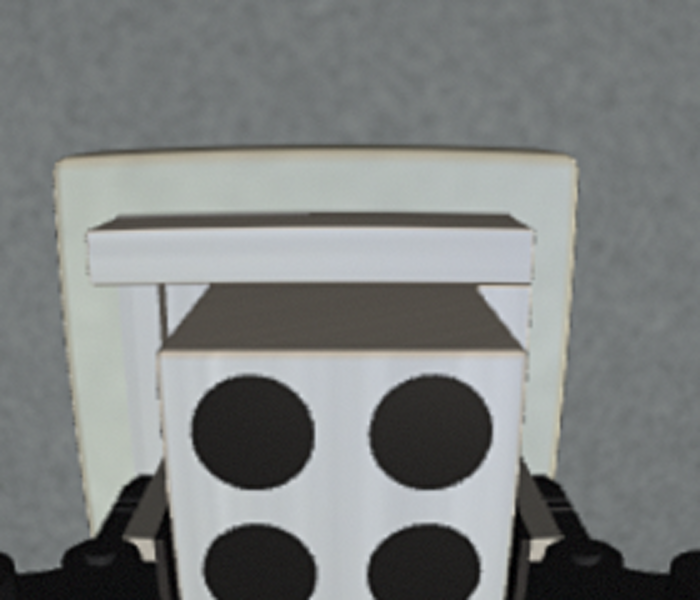

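View pics/c11_scene.png

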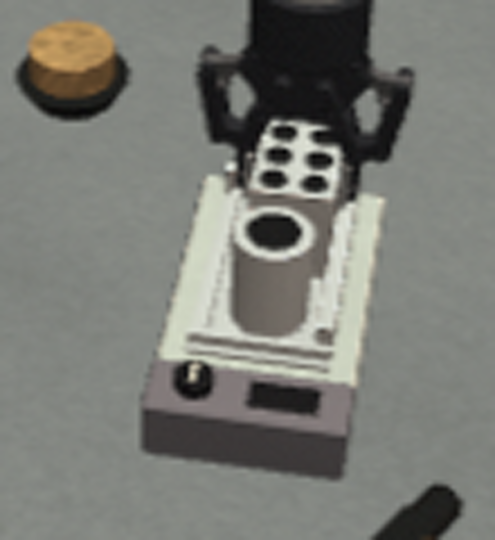

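View pics/fin_scene.png

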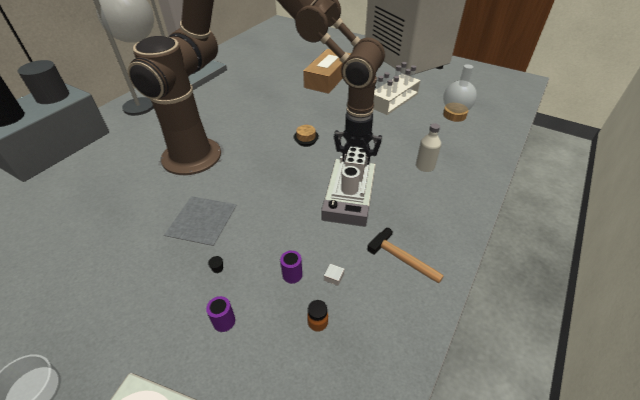

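View pics/c11_side.png

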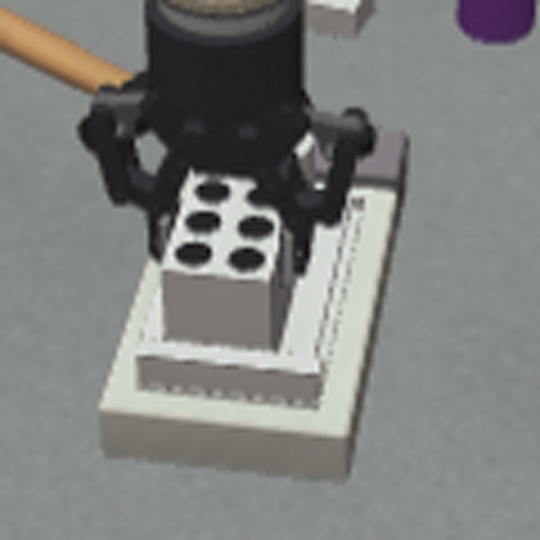

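The last pictures show the block flush to the end fence edge (wrist crop, v≈283) and to the side fence. The insert stands alone at the lip end (scene 351,180), and the stopper, offcut, jar, mallet, dish, bottle and both purple pieces are at their starting pixels. I'll check that the state hasn't changed and hand in.

```bash
python3 - <<'E'
from h import *; from plant import r
np.set_printoptions(precision=2,suppress=True)
o=r.get_obs(); print(o["clock"],deck(o["position"]),o["position"][2],psi_of(o),dv(o["wrist_force"]),o["grip_width"])
print(r.job_done())
E
```

```text
17.55 [ 6.71 34.01] 0.10485678582920649 110.08884364381755 [-10.74 -13.94  13.08] 0.6445913475792836
the job is handed in; nothing more can be done
None
```

The heater is loaded and the job handed in at 17.55 s. No verdict came back.

**Insert:** The bare aluminium insert, not either purple look-alike, stands released on the deck at the lip end by the knob. Its centre is about (0 to +2, -41) mm in deck axes. That comes from where I let go of it and one wrist picture taken afterwards, and it had not moved visibly at the end.

**Vial block:** It stands upright in the high-fence corner, long side along the side fence. It is still gripped at 70 N and pressed there with about 11 N on the side fence, 14 N on the end fence and 13 N on the wrist upwards.

**Last checks:**
- **Contact:** Pushing harder did not move the block, so it is against both fences.
- **Angle:** The twisting moment was close to zero. The tool's yaw was 20.09° against 20.13° measured for the heater, and its tilt was under 0.1°.
- **Position:** The tool read (6.7, 34.0) mm where a flush block centre is at (7, 35). I put the 1 mm difference in y down to gripping the block about 1.8 mm off its centre, plus camera calibration error. I did not measure it separately.
- **Bystanders:** The offcut, stopper, jar, cork dish, mallet, wash bottle and purple pieces look unmoved in the final scene picture. I compared them by eye only.

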